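# Hook up the drop guard of the connector press

## Robot

A 7-joint arm with a two-finger parallel gripper is mounted at the origin on the work surface. World frame = base frame: x ahead of the robot, y to its left, z up, the work surface at z = 0. Lengths are in m, angles in rad, forces in N, time in s.
With the tool pointing down it reaches from about 0.4 to 0.875 m from the base axis. Payload 19.3 kg.
Tool frame: the origin (TCP) lies between the finger pads; the fingertips stand bot.tcp_to_tips ahead of it and the grasp point (between the pads) is the TCP (bot.tcp_to_tips is the distance from the TCP to the fingertips, in m); z points along the fingers, y is the line along which they close (so a half turn about z gives the same grasp; the last joint's range is limited). The gripper opens to 85 mm and grips with 20 to 120 N. Pads are 22 mm wide; open, the fingers measure 114 mm over their backs; the gripper's body (76 mm by 85 mm) begins 54 mm behind the grasp point. The pads swing forward as they close: fully open they stand 13 mm farther back than shut.
Start: joints at [-1.367, 0.521, -0.036, 1.599, 0.021, 1.021, -0.113], TCP at [0.169, 0.602, 0.25] pointing down, gripper open.
Joint ranges: [-2.91, 2.91], [-0.3, 2.13], [-1.5, 1.42], [0.17, 2.43], [-1.26, 4.41], [0.16, 1.93], [-2.52, 2.52]. Speed limits (rad/s): [1.89, 1.89, 2.39, 2.39, 3.01, 3.01, 3.01].

## Interface

Orientations are given as [roll, pitch, yaw] about the fixed x, y, z axes, in that order (R = Rz(yaw) Ry(pitch) Rx(roll)).
In Python, from workcell import telemetry, grab_frame, bot gives the robot as it stands. The module is installed in compiled form; this text tells all that it offers.
- The arm moves only by the shell command python3 -m crank 'ROWS' [FORCE]. ROWS is text: rows parted by semicolons, each of 7 numbers parted by spaces: the finger opening in m, from 0 to 0.0854, then the shift along the tool's x, y, z in m, then the turn, a rotation vector about the tool's x, y, z in degrees. A call has exactly 8 rows; each row shifts and turns the commanded pose from where the row before left it, along the tool's axes as they then stand; what a row does not reach is not made up. A row lasts 1/12 s, in which the tool goes at most 41.7 mm and 7.16 degrees, less where a joint would pass 70% of its speed; a pose out of reach is approached as far as the arm can. A call with a gripper value outside its range is refused whole. The fingers move at their own pace and stop on an object; FORCE is the grip in N (left out, the last holds). Time passes only in rows, so rows that do not move let the fingers close, or fill a call up. It gives the time, the measured TCP pose, the force, the opening and the grip force at its end, in the units of the state.
- telemetry.observe(): the state, without advancing time (a new reading comes with each control period).
- grab_frame(name): name is "scene" or "top"; returns a dict with "pixels" (480x640x3 uint8, red, green, blue), "depth" (480x640 float32, m along the optical axis (not along the pixel's ray), 0 where there is no reading), "vertical_fov" (degrees; the focal length in pixels is half the picture's height over the tangent of half this angle, whatever the lens; pixels are square), "cx", "cy" (the principal point, pixels), "distortion" ([k1, k2, p1, p2, k3] as OpenCV has them; the pictures are not rectified), "R" (3x3) and "t" (3): a world point X has camera coordinates R X + t. Camera axes: x right, y down, z forward; pixel columns grow to the right and rows downward; lengths in m; the calibration is good to about 2 mm. A picture is of the moment at which its call begins.
- bot.job_done(): hands the job in; it is judged then, once.
The state is a dict: "clock": time; "qpos": joint angles; "qd": joint speeds; "joint_efforts": joint torques, N m; "position": TCP position; "tool_rot": TCP orientation; "force": force on the tool from outside, world axes, zero at the start; "moment": the same for the moment, N m; "grip_width": finger opening in m; "finger_force": force on a finger pad.
Only numpy, scipy, OpenCV 4.12 (cv2) and the standard library are available. Lean on these libraries where they do the work, as an engineer would, in place of code of your own. Each camera call takes 0.05 s, during which the arm holds its last target. There are 200 camera calls.

## Task

Open the little press for loading: take the red handle of the slotted bar, lift the yellow drop guard with it and hook the bar's slot over the peg above, so that the guard hangs from the peg, fully seated in the slot, and stays up when you let go. Never let the guard drop, and leave the radio gear round the press where it is.

Things in the scene. Friction and masses are not known exactly. Their poses are not given: they have to be found in the camera images.
- press: Grey bench press, 270 mm wide, 260 deep, 405 high (hand lever to 480). Origin on the table under its middle; x to its back, y to its left seen from the front, z up. Its front (-x) faces the robot's left, its right side the robot. Mm in this frame: base x -135 to 125, top z 35; two 14 mm guide posts at x -100, y -118 and 118 carry the guard. All places called 'press' below are in this frame.
- light_bar (a point): Middle of the lower front edge of the grey light bar that overhangs the guard: it spans press x -142 to -70, y -135 to 135, z 372 to 405. The lifted handle's middle comes 30 to 90 mm below it and only 10 mm in front of it, so the tool cannot stand upright there: lean it back towards the front of the press, 35 to 45 degrees from vertical.
- strip (a point): Lower end (press z 237), middle of the front face (press x -114, y 60) of the dark 34 mm wide strip hanging from the light bar. The steel stay peg, 9 mm thick with orange end, stands out of this face towards -x by 21 mm, level, on the strip's middle line. It is set by hand to any height, press z 252 to 284, not reported: feel for it with the bar, or look.
- guard (a joint): Lift of the drop guard in m: 0 = down, at most 0.155. A yellow frame with clear panel, 258 mm wide, 135 high, underside 48 mm above the table when down; it slides straight up and down between the posts. Guard, bar and handle weigh 0.5 to 0.8 kg together, with 1 N of sliding friction: unsupported, it falls.
- bar (a joint): Lean of the slotted bar in rad: 0 = upright; negative = top leans right seen from the front (to press -y); range -0.62 to 0.2. It starts leaning right, away from the peg, and stays where it is left (stiff pivot, 0.13 N m). Hooked, with the peg in the blind end of the slot, it is upright within about 0.03.
- bar_pivot (a point): Pivot of the slotted bar on the guard's front: press x -119, y 60 (straight below the peg), z 75 plus the lift. The bar is an aluminium flat, 40 mm wide, 6 thick (press x -122 to -116), reaching from 15 mm below to 136 mm above the pivot. The point's z runs up along the bar, its y to the bar's left.
- slot_mouth (a point): Middle of the slot's open mouth in the bar's left edge, 66.5 mm up from the pivot and 20 mm left of the bar's middle line. The mouth is 21 mm high (56 to 77 mm up) and leads level to the middle line. As the bar swings upright the peg enters it if the peg's axis is 64 to 72 mm from the pivot; else the bar's edge stops against the peg with the bar leaning about 0.3.
- slot_end (a point): Blind upper end of the slot, on the middle line, 95 mm up from the pivot. From the mouth the slot turns up here as a 13 mm wide leg; a lip (77 to 95 mm up, 6.5 to 20 mm left) closes the leg on the left. With the peg in the leg the bar is let down about 21 mm until this end rests on the peg (peg axis then 90.5 mm above the pivot).
- handle (a point): Middle of the red handle: round revolving grip, 22 mm thick, 46 long, sticking level out of the bar's front (press x -126 to -172), 125 mm up from the pivot on the bar's middle line. It spins freely on its axis, so the bar can swing while the handle is held. The point (press x -152) has x along the handle towards the press; its y and z turn with the spin.
- radio: Black mobile radio, 165 mm wide, 150 deep, 50 high, standing a hand's breadth out in front of the press. A bystander. Origin under its middle.
- charger: Handheld radio standing in its black charger (foot 90 by 85 mm, 135 high, aerial to 255), beside the press on its left. A bystander. Origin under its middle.
- microphone: Black fist microphone, 85 by 60 mm, 28 high, lying in front of the press on the right. A bystander. Origin under its middle.
- board: Green radio board, 70 by 120 mm, 14 high, lying in front of the press on the left. A bystander. Origin under its middle.
- open_radio: Opened mobile radio with its green board showing, 165 by 160 mm, 41 high, on the right of the table. A bystander. Origin under its middle.
- tray: Blue connector tray, 110 by 150 mm, 40 high. A bystander. Origin under its middle.
- meter: Yellow multimeter, 150 by 75 mm, 42 high. A bystander. Origin under its middle.

How it is judged:
On the way:
1. the guard is lifted by more than 60 mm (value of joint guard above 0.06 m), for 0.1 s.
At the end, for the whole second after the job is handed in: The guard hangs at rest from the peg, 82 to 124 mm up, with the bar upright within 0.05 rad (the peg up in the slot's blind end, not under the lip), and nothing else holds it (value of joint guard between 0.082 and 0.124 m and value of joint bar between -0.05 and 0.05 rad and velocity of joint guard between -0.01 and 0.01 m/s); the robot touches nothing.
It fails at once if the guard drops (falls faster than 0.35 m/s) (velocity of joint guard below -0.35 m/s).
It fails at once if a bystander is pushed more than 20 mm from its place (distance of any of radio, charger, microphone, board, open_radio, tray, meter from where it was at the start of the episode above 0.02 m).
It also fails if it takes over 45 s, if anything falls off the work surface, if the arm or the gripper's body presses on something with over 40 N, if the wrist force passes 120 N, or if a joint passes its speed limit or range.

## Working session

There is one attempt and no reset: what is moved stays moved. The work goes in short steps, Python scripts to look and compute and a shell command to move; the robot and the scene stay as the last step left them, time stands still between calls to the robot, and variables do not carry over. Pictures are saved under pics/ and viewed, at most 10 in all, crops included, and the job is handed in when it is done.

```bash
mkdir -p pics; cat > h.py <<'E'
import numpy as np,cv2
from workcell import telemetry,grab_frame,bot
def cam(n):
    f=grab_frame(n);fl=240/np.tan(np.radians(f["vertical_fov"])/2)
    f["K"]=np.array([[fl,0,f["cx"]],[0,fl,f["cy"]],[0,0,1]]);f["D"]=np.array(f["distortion"],float);return f
def pts(f,uv,d=None):
    uv=np.asarray(uv,float).reshape(-1,2)
    n=cv2.undistortPoints(uv.reshape(-1,1,2),f["K"],f["D"]).reshape(-1,2)
    if d is None: d=f["depth"][uv[:,1].astype(int),uv[:,0].astype(int)]
    c=np.c_[n,np.ones(len(n))]*np.asarray(d).reshape(-1,1)
    return (c-f["t"])@np.array(f["R"])
def proj(f,X):
    return cv2.projectPoints(np.asarray(X,float).reshape(-1,1,3),cv2.Rodrigues(np.array(f["R"]))[0],np.array(f["t"],float),f["K"],f["D"])[0].reshape(-1,2)
def save(f,n): cv2.imwrite("pics/"+n,f["pixels"][:,:,::-1])
E
python3 - <<'E'
from h import *
for n in("scene","top"):
    f=cam(n);save(f,n+"0.png");np.savez(n+"0.npz",**f);print(n,-np.array(f["R"]).T@f["t"],f["vertical_fov"],f["distortion"],(f["depth"]>0).mean())
s=telemetry.observe();print(s,bot.tcp_to_tips)
E
```

```text
scene [ 1.49501655 -0.56830421  1.28922516] 42.73570498677104 [-0.01055828  0.          0.          0.          0.        ] 0.995927734375
top [0.4338701  0.04607428 1.45807319] 56.10850346344978 [-0.08588716  0.          0.          0.          0.        ] 0.996171875
{'clock': 0.1, 'qpos': array([-1.36720404,  0.52191956, -0.0363409 ,  1.59993035,  0.0211855 ,
        1.02107747, -0.11277645]), 'qd': array([ 0.00016939, -0.00199064, -0.00080979,  0.00053293,  0.00074453,
        0.0007546 , -0.00030352]), 'joint_efforts': array([ 3.00561624e-03, -9.28469181e+01,  1.98343568e+00, -3.70527291e+01,
        1.80712889e-02,  5.25792857e-03, -6.10457937e-05]), 'position': array([0.16893712, 0.60145961, 0.24981223]), 'tool_rot': array([-3.14064322e+00,  4.59502018e-05,  2.86781669e+00]), 'force': array([-0.13012772, -0.40113174,  0.31789906]), 'moment': array([-0.02822672, -0.03603834, -0.02327579]), 'finger_force': 0.0, 'grip_width': 0.08583465775373492} 0.019
```

View pics/scene0.png

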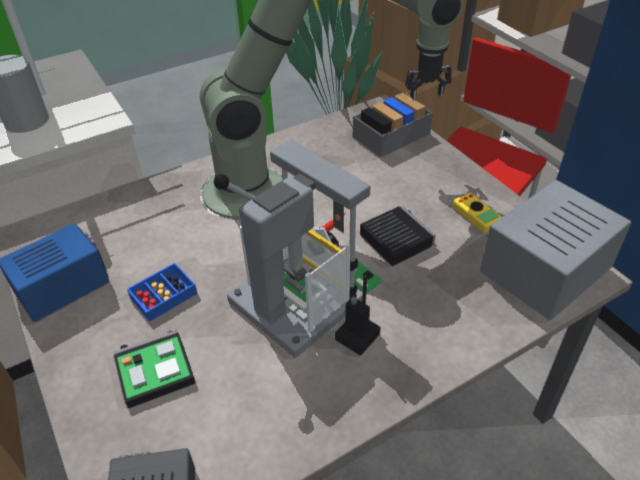

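View pics/top0.png

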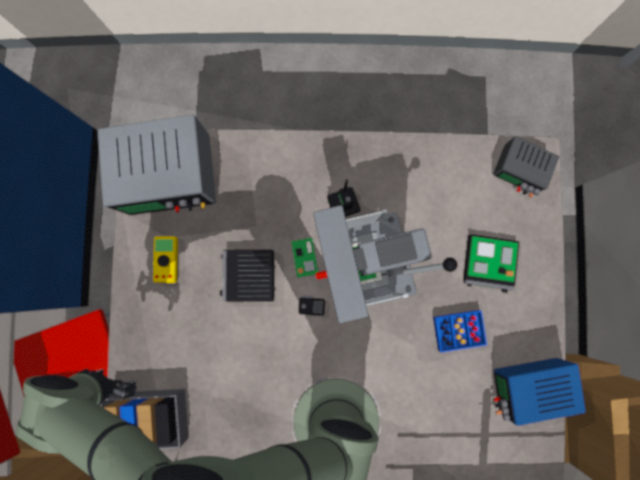

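```bash
python3 - <<'E'
from h import *
F={n:dict(np.load(n+"0.npz")) for n in("scene","top")}
vv,uu=np.mgrid[0:480,0:640];uv=np.c_[uu.ravel(),vv.ravel()]
P={n:pts(F[n],uv).reshape(480,640,3) for n in F}
# light bar top from top view
p=P["top"];m=((p[...,2]>.397)&(p[...,2]<.413)&(uu>300)&(uu<380)&(vv>195)&(vv<335)).astype(np.uint8)
n,l,st,c=cv2.connectedComponentsWithStats(m);k=1+np.argmax(st[1:,4]);q=p[l==k]
r=cv2.minAreaRect((q[:,:2]*1000).astype(np.float32));print("bar",r,np.median(q[:,2]))
b=cv2.boxPoints(r);print(b)
for n in F:
    h=cv2.cvtColor(F[n]["pixels"],cv2.COLOR_RGB2HSV);p=P[n]
    red=((h[...,0]<6)|(h[...,0]>174))&(h[...,1]>150)&(h[...,2]>80)&(p[...,2]>.03)&(uu>260)&(uu<400)&(vv>180)&(vv<330)
    org=(h[...,0]>=6)&(h[...,0]<16)&(h[...,1]>140)&(uu>300)&(uu<380)&(vv>180)&(vv<300)
    for nm,mm in(("red",red),("or",org)):
        if mm.any(): print(n,nm,mm.sum(),uv.reshape(480,640,2)[mm].mean(0),np.median(p[mm],0),p[mm].min(0),p[mm].max(0))
c=F["scene"]["pixels"][175:300,280:380];cv2.imwrite("pics/c.png",cv2.resize(c,None,fx=6,fy=4.8*6/4.8*0.8,interpolation=2)[:,:,::-1])
E
```

```text
bar ((484.78546142578125, 8.514930725097656), (270.8099670410156, 73.60118103027344), 14.242018699645996) 0.4035274251712234
[[344.48853   10.87236 ]
 [362.59576  -60.466698]
 [625.0824     6.157501]
 [606.97516   77.49656 ]]
scene red 60 [328.68333333 225.46666667] [0.47044277 0.04455888 0.18644334] [0.45502248 0.02876987 0.17545049] [0.48045023 0.06188198 0.1938665 ]
top red 73 [321.09589041 274.73972603] [0.46075318 0.05462216 0.18548768] [0.45200948 0.04046285 0.17781366] [0.47223285 0.06886481 0.19338972]
top or 6 [308.5 271.5] [0.47233315 0.09588948 0.09929618] [0.4632164  0.06614386 0.00868451] [0.48236606 0.12053078 0.18547021]
```

View pics/c.png

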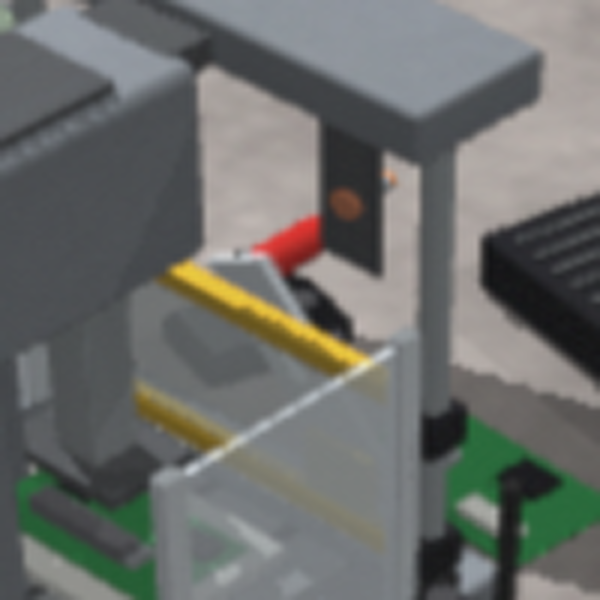

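The crop shows the peg's orange end at about scene pixel (345,212), its disc on the back of the strip at about (337.5,217.7), and the red handle at about (329,225). The bar leans right.

```bash
cat >> h.py <<'E'
from scipy.spatial.transform import Rotation as Ro
a=np.radians(-75.76);px=np.array([np.cos(a),np.sin(a),0]);py=np.array([-px[1],px[0],0]);pz=np.array([0,0,1.])
O=np.array([.4848,.0085,0])+.106*px
W=lambda x,y,z:O+(x*px+y*py+z*pz)/1000
def toP(X): d=(np.asarray(X)-O)*1000; return np.c_[d@px,d@py,d@pz]
def Rt(lean):
    s,c=np.sin(np.radians(lean)),np.cos(np.radians(lean));z=s*px-c*pz
    return np.c_[np.cross(py,z),py,z]
def delta(T,R=None):
    s=telemetry.observe();C=Ro.from_euler("xyz",s["tool_rot"]).as_matrix()
    print("rotvec deg",np.degrees(Ro.from_matrix(C.T@R).as_rotvec()).round(2) if R is not None else "", "shift mm now-axes",(C.T@(T-s["position"])*1000).round(1),"target-axes",(R.T@(T-s["position"])*1000).round(1) if R is not None else "")
def st():
    s=telemetry.observe();print(round(s["clock"],2),"press",toP(s["position"]).round(1),"F press",[round(float(s["force"]@v),1) for v in(px,py,pz)],"w",round(s["grip_width"],4),s["finger_force"],"q",s["qpos"].round(2))
E
python3 - <<'E'
from h import *
F={n:dict(np.load(n+"0.npz")) for n in("scene","top")}
f=F["scene"]
def ray(f,uv): c=pts(f,[uv],[0])[0];d=pts(f,[uv],[1])[0]-c;return c,d
def onplane(f,uv,n,off): c,d=ray(f,uv);t=(n@O+off/1000-n@c)/(n@d);return toP(c+t*d)
h=cv2.cvtColor(f["pixels"],cv2.COLOR_RGB2HSV);vv,uu=np.mgrid[0:480,0:640]
o=((h[...,0]>=4)&(h[...,0]<20)&(h[...,1]>90)&(uu>325)&(uu<350)&(vv>205)&(vv<224))
n,l,s,c=cv2.connectedComponentsWithStats(o.astype(np.uint8))
for k in range(1,n): print(s[k],c[k],"y=60:",onplane(f,c[k],py,60),"x=-110",onplane(f,c[k],px,-110),"x=-135",onplane(f,c[k],px,-135))
print("strip end corner pred",proj(f,[W(-114,43,237),W(-114,77,237),W(-135,60,268),W(-114,60,268)]))
p=toP(pts(f,np.c_[uu.ravel(),vv.ravel()]))
for n in F:
    g=F[n];h=cv2.cvtColor(g["pixels"],cv2.COLOR_RGB2HSV);q=toP(pts(g,np.c_[uu.ravel(),vv.ravel()])).reshape(480,640,3)
    red=((h[...,0]<6)|(h[...,0]>174))&(h[...,1]>150)&(h[...,2]>80)&(q[...,2]>170)&(q[...,2]<200)&(uu>300)&(uu<345)&(vv>200)&(vv<330)
    print(n,red.sum(),q[red].mean(0),np.percentile(q[red],[3,97],axis=0))
    for t in(.4,.45,.5,.55,.6):
        print(t,[proj(g,W(x,60-125*np.sin(t),75+125*np.cos(t)))[0].round(1) for x in(-126,-149,-172)],np.c_[uu[red],vv[red]].mean(0).round(1))
delta(W(-230,10,300),Rt(40))
E
```

```text
[345 212   1   1   1] [345. 212.] y=60: [[-136.61194995   60.          278.66976458]] x=-110 [[-110.           84.67846221  310.75417967]] x=-135 [[-135.           61.49483394  280.61319494]]
[335 214   5   7  26] [337.07692308 216.96153846] y=60: [[-108.11859548   60.          280.64281614]] x=-110 [[-110.           58.19389204  278.29928367]] x=-135 [[-135.           34.19442862  247.15855286]]
strip end corner pred [[333.86141333 225.58208088]
 [343.66044918 231.94915604]
 [344.53011749 215.51292911]
 [338.72823515 219.60662447]]
scene 60 [-144.59949358   -5.93728117  185.76810539] [[-160.33187567  -15.4081226   177.35448365]
 [-130.03879597    1.24178694  191.13589521]]
0.4 [array([328.4, 230.8]), array([334.5, 226.5]), array([340.5, 222.2])] [328.7 225.5]
0.45 [array([326.9, 230.5]), array([333. , 226.2]), array([339. , 221.9])] [328.7 225.5]
0.5 [array([325.4, 230.3]), array([331.5, 226. ]), array([337.5, 221.8])] [328.7 225.5]
0.55 [array([324. , 230.2]), array([330. , 225.9]), array([336. , 221.7])] [328.7 225.5]
0.6 [array([322.6, 230.2]), array([328.6, 225.9]), array([334.6, 221.7])] [328.7 225.5]
top 73 [-156.27800449  -11.38255703  185.41546643] [[-170.34848722  -20.57388466  179.58147828]
 [-143.20305619   -1.91199547  192.09795467]]
0.4 [array([329.7, 264.4]), array([321.8, 266.2]), array([313.8, 268.1])] [321.1 274.7]
0.45 [array([330.2, 266.4]), array([322.2, 268.3]), array([314.3, 270.1])] [321.1 274.7]
0.5 [array([330.6, 268.4]), array([322.7, 270.2]), array([314.8, 272.1])] [321.1 274.7]
0.55 [array([331. , 270.3]), array([323.1, 272.1]), array([315.2, 274. ])] [321.1 274.7]
0.6 [array([331.4, 272.1]), array([323.5, 273.9]), array([315.7, 275.8])] [321.1 274.7]
rotvec deg [ 20.89 -36.18  57.54] shift mm now-axes [-411.2 -373.1  -49.8] target-axes [-437.1  170.3  301.2]
```

```bash
python3 -m crank '0.085 0 0 -0.03 0 0 0;0.085 0 0 -0.035 1.9 -3.29 5.23;0.085 0 0 -0.03 1.9 -3.29 5.23;0.085 0 0 0 1.9 -3.29 5.23;0.085 0 0 0 1.9 -3.29 5.23;0.085 0 0 0 1.9 -3.29 5.23;0.085 0 0 0 1.9 -3.29 5.23;0.085 0 0 0 1.9 -3.29 5.23' && python3 -m crank '0.085 0 0 0 1.9 -3.29 5.23;0.085 0 0 0 1.9 -3.29 5.23;0.085 0 0 0 1.9 -3.29 5.23;0.085 0 0 0 1.9 -3.29 5.23;0.085 0 0 0 0 0 0;0.085 0 0 0 0 0 0;0.085 0 0 0 0 0 0;0.085 0 0 0 0 0 0' && python3 -c "
from h import *
st();delta(W(-230,-9,320),Rt(40))"
```

```text
clock: 0.77
position: [0.1671, 0.6032, 0.3452]
tool_rot: [-3.046, 0.45, 2.235]
force: [0.6, -0.9, -0.2]
grip_width: 0.0846
finger_force: 0.0
clock: 1.43
position: [0.1693, 0.6004, 0.3415]
tool_rot: [-3.108, 0.664, 1.897]
force: [-0.4, 0.0, -0.8]
grip_width: 0.0849
finger_force: 0.0
1.43 press [[-757.3 -160.2  341.5]] F press [-0.1, -0.4, -0.8] w 0.0849 0.0 q [-1.68  0.84  0.42  1.03  0.02  1.91 -0.98]
rotvec deg [ 0.89 -1.88  3.5 ] shift mm now-axes [-410.   121.2  344.4] target-axes [-390.1  151.2  355.5]
```

```bash
python3 -m crank '0.085 -0.0244 0.0094 0.0222 0.9 -1.9 3.5;0.085 -0.0244 0.0094 0.0222 0 0 0;0.085 -0.0244 0.0094 0.0222 0 0 0;0.085 -0.0244 0.0094 0.0222 0 0 0;0.085 -0.0244 0.0094 0.0222 0 0 0;0.085 -0.0244 0.0094 0.0222 0 0 0;0.085 -0.0244 0.0094 0.0222 0 0 0;0.085 -0.0244 0.0094 0.0222 0 0 0' && python3 -c "
from h import *
st();delta(W(-230,-9,320),Rt(40))"
```

```text
clock: 2.1
position: [0.309, 0.3628, 0.3301]
tool_rot: [3.141, 0.698, 1.819]
force: [0.3, 0.9, 0.9]
grip_width: 0.0849
finger_force: 0.0
2.1 press [[-492.6  -83.3  330.1]] F press [-0.8, 0.5, 0.9] w 0.0849 0.0 q [-1.57  0.54  0.51  1.65  0.21  1.54 -0.87]
rotvec deg [ 0.05 -0.01  0.  ] shift mm now-axes [-194.7   74.1  176.6] target-axes [-194.7   74.3  176.5]
```

```bash
python3 -m crank '0.085 -0.0204 0.0093 0.0267 0 0 0;0.085 -0.0204 0.0093 0.0267 0 0 0;0.085 -0.0204 0.0093 0.0267 0 0 0;0.085 -0.0204 0.0093 0.0267 0 0 0;0.085 -0.0204 0.0093 0.0267 0 0 0;0.085 -0.0204 0.0093 0.0267 0 0 0;0.085 -0.0204 0.0093 0.0267 0 0 0;0.085 -0.0204 0.0093 0.0267 0 0 0' && python3 - <<'E'
from h import *
st();delta(W(-154,-9,179),Rt(40))
f=cam("top");c=f["pixels"][200:320,240:400];cv2.imwrite("pics/d.png",cv2.resize(c,None,fx=5,fy=5,interpolation=2)[:,:,::-1])
E
```

```text
clock: 2.77
position: [0.4454, 0.127, 0.2716]
tool_rot: [3.14, 0.698, 1.819]
force: [0.9, 0.1, 0.3]
grip_width: 0.0851
finger_force: 0.0
2.77 press [[-230.5   -9.   271.6]] F press [0.2, 0.9, 0.3] w 0.0851 0.0 q [-1.25  0.48  0.61  1.98  0.41  1.1  -0.65]
rotvec deg [ 0.1  -0.02 -0.01] shift mm now-axes [  0.9  -0.2 120.1] target-axes [  0.9   0.  120.1]
```

View pics/d.png

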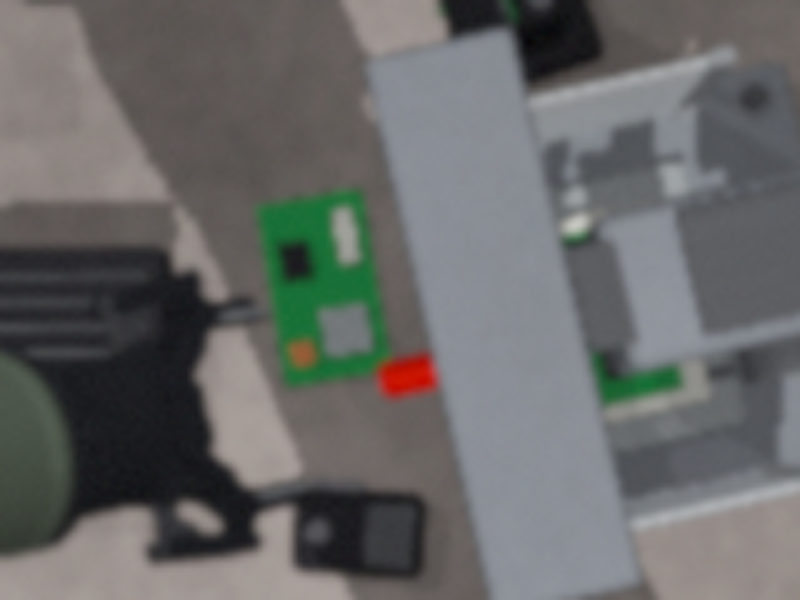

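The fingertips, at crop (270,310) and (310,490), straddle the red handle at (408,375). They are in line with it along press x.

```bash
python3 -m crank '0.085 0 0 0.025 0 0 0;0.085 0 0 0.025 0 0 0;0.085 0 0 0.025 0 0 0;0.085 0 0 0.022 0 0 0;0.085 0 0 0.022 0 0 0;0.085 0 0 0 0 0 0;0 0 0 0 0 0 0;0 0 0 0 0 0 0' 60 && python3 -m crank '0 0 0 0 0 0 0;0 0 0 0 0 0 0;0 0 0 0 0 0 0;0 0 0 0 0 0 0;0 0 0 0 0 0 0;0 0 0 0 0 0 0;0 0 0 0 0 0 0;0 0 0 0 0 0 0' && python3 - <<'E'
from h import *
st();delta(W(-154,-9,179),Rt(40))
E
```

```text
clock: 3.48
position: [0.464, 0.0545, 0.1811]
tool_rot: [3.139, 0.699, 1.817]
force: [-0.6, 0.0, 0.8]
grip_width: 0.0636
finger_force: 0.0
clock: 4.15
position: [0.4636, 0.054, 0.1808]
tool_rot: [3.14, 0.7, 1.817]
force: [-5.6, 6.1, 7.2]
grip_width: 0.0204
finger_force: 58.2
4.15 press [[-155.3   -9.4  180.8]] F press [-7.3, -4.0, 7.2] w 0.0204 58.225353956222534 q [-1.11  0.62  0.61  2.11  0.46  0.79 -0.67]
rotvec deg [-0.01  0.11 -0.09] shift mm now-axes [0.1 0.4 2.2] target-axes [0.1 0.4 2.2]
```

```bash
python3 -m crank '0 -0.0051 0 -0.0061 0 0 0;0 -0.0051 0 -0.0061 0 0 0;0 -0.0051 0 -0.0061 0 0 0;0 -0.0051 0 -0.0061 0 0 0;0 -0.0051 0 -0.0061 0 0 0;0 -0.0051 0 -0.0061 0 0 0;0 -0.0051 0 -0.0061 0 0 0;0 -0.0051 0 -0.0061 0 0 0' && python3 - <<'E'
from h import *
st()
f=cam("scene");c=f["pixels"][175:300,280:380];cv2.imwrite("pics/e.png",cv2.resize(c,None,fx=6,fy=4.8,interpolation=2)[:,:,::-1])
E
```

```text
clock: 4.82
position: [0.4639, 0.0542, 0.2452]
tool_rot: [3.139, 0.699, 1.817]
force: [3.9, 4.4, -7.0]
grip_width: 0.0204
finger_force: 59.2
4.82 press [[-155.4   -9.   245.2]] F press [-3.3, 4.8, -7.0] w 0.0204 59.194196462631226 q [-1.14  0.49  0.65  2.07  0.48  0.94 -0.61]
```

View pics/e.png

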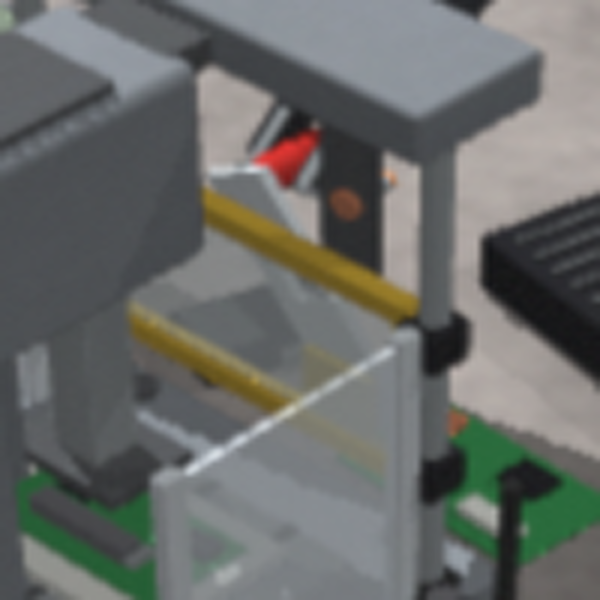

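The guard hangs from the held handle, with the yellow frame raised. The bar still leans clear of the strip, and the handle is at crop (290,155).

```bash
python3 -m crank '0 -0.0058 0 -0.0069 0 0 0;0 -0.0058 0 -0.0069 0 0 0;0 -0.0058 0 -0.0069 0 0 0;0 -0.0058 0 -0.0069 0 0 0;0 -0.0057 0 -0.0068 0 0 0;0 -0.0057 0 -0.0068 0 0 0;0 -0.0057 0 -0.0068 0 0 0;0 -0.0057 0 -0.0068 0 0 0' && python3 - <<'E'
from h import *
st()
s=telemetry.observe();P=toP(s["position"])[0]
th=np.arcsin((60-P[1])/125);piv=P[2]-125*np.cos(th);print(th,piv,"lift",piv-75)
for t in np.linspace(th,0,9): print(t.round(3),"shift y,up from now",60-125*np.sin(t)-P[1],piv+125*np.cos(t)-P[2])
E
```

```text
clock: 5.53
position: [0.4637, 0.0541, 0.3168]
tool_rot: [3.139, 0.699, 1.817]
force: [3.7, 4.6, -6.9]
grip_width: 0.0205
finger_force: 59.3
5.53 press [[-155.4   -9.3  316.8]] F press [-3.5, 4.7, -6.9] w 0.0205 59.294806122779846 q [-1.19  0.37  0.68  2.    0.5   1.11 -0.55]
0.5874983211216585 212.72135776173786 lift 137.72135776173786
0.587 shift y,up from now 7.105427357601002e-15 0.0
0.514 shift y,up from now 7.820385405462375 4.8031124313109785
0.441 shift y,up from now 15.97210307940719 9.019487163480619
0.367 shift y,up from now 24.411210272415865 12.626395355089073
0.294 shift y,up from now 33.0922150295984 15.604393562536018
0.22 shift y,up from now 41.968321420084244 17.937428552106326
0.147 shift y,up from now 50.991681795741954 19.61292383672918
0.073 shift y,up from now 60.11365471929893 20.621847470943635
0.0 shift y,up from now 69.28506717147062 20.958760738614785
```

```bash
python3 -m crank '0 -0.0031 0.0078 -0.0037 0 0 0;0 -0.0027 0.0082 -0.0032 0 0 0;0 -0.0023 0.0084 -0.0028 0 0 0;0 -0.0019 0.0087 -0.0023 0 0 0;0 -0.0008 0.0044 -0.0009 0 0 0;0 -0.0008 0.0044 -0.0009 0 0 0;0 -0.0005 0.0045 -0.0006 0 0 0;0 -0.0005 0.0045 -0.0006 0 0 0' && python3 -c "
from h import *
st()"
```

```text
clock: 6.2
position: [0.513, 0.0665, 0.3355]
tool_rot: [3.141, 0.7, 1.817]
force: [-2.1, 5.6, -4.9]
grip_width: 0.0201
finger_force: 59.8
6.2 press [[-155.3   41.6  335.5]] F press [-5.9, -0.7, -4.9] w 0.0201 59.77699041366577 q [-1.11  0.43  0.67  1.86  0.46  1.15 -0.45]
```

```bash
python3 -m crank '0 -0.0003 0.0046 -0.0004 0 0 0;0 -0.0003 0.0046 -0.0004 0 0 0;0 -0.0001 0.0046 -0.0001 0 0 0;0 -0.0001 0.0046 -0.0001 0 0 0;0 0 0 0 0 0 0;0 0 0 0 0 0 0;0 0 0 0 0 0 0;0 0 0 0 0 0 0' && python3 - <<'E'
from h import *
st()
f=cam("scene");c=f["pixels"][175:300,280:380];cv2.imwrite("pics/f.png",cv2.resize(c,None,fx=6,fy=4.8,interpolation=2)[:,:,::-1])
E
```

```text
clock: 6.87
position: [0.5307, 0.0711, 0.3367]
tool_rot: [3.141, 0.7, 1.817]
force: [0.0, 6.4, -5.5]
grip_width: 0.0206
finger_force: 59.8
6.87 press [[-155.3   59.9  336.7]] F press [-6.2, 1.6, -5.5] w 0.0206 59.77826714515686 q [-1.09  0.46  0.67  1.81  0.44  1.16 -0.43]
```

View pics/f.png

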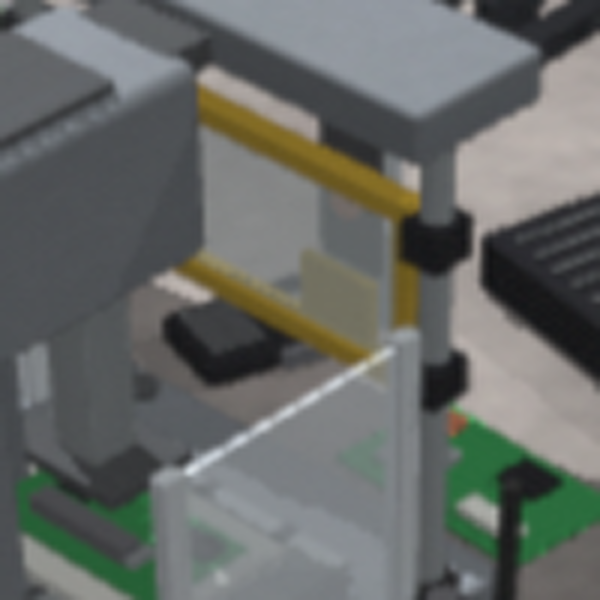

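The bar is upright in front of the strip and the frame is high. Next I lower it onto the peg.

```bash
python3 -m crank '0 0.0016 0 0.0019 0 0 0;0 0.0016 0 0.0019 0 0 0;0 0.0016 0 0.0019 0 0 0;0 0.0016 0 0.0019 0 0 0;0 0.0016 0 0.0019 0 0 0;0 0 0 0 0 0 0;0 0 0 0 0 0 0;0 0 0 0 0 0 0' && python3 -c "
from h import *
st()"
```

```text
clock: 7.58
position: [0.5306, 0.0711, 0.3242]
tool_rot: [3.141, 0.7, 1.817]
force: [-0.4, 5.5, -6.0]
grip_width: 0.0203
finger_force: 59.7
7.58 press [[-155.4   59.8  324.2]] F press [-5.5, 1.0, -6.0] w 0.0203 59.74610924720764 q [-1.08  0.48  0.66  1.82  0.44  1.13 -0.44]
```

```bash
python3 -m crank '0 0.001 0 0.0011 0 0 0;0 0.001 0 0.0011 0 0 0;0 0.001 0 0.0011 0 0 0;0 0.001 0 0.0011 0 0 0;0 0.001 0 0.0011 0 0 0;0 0.001 0 0.0011 0 0 0;0 0 0 0 0 0 0;0 0 0 0 0 0 0' && python3 -c "
from h import *
st()"
```

```text
clock: 8.25
position: [0.5309, 0.0711, 0.3163]
tool_rot: [3.14, 0.701, 1.816]
force: [-6.0, 8.2, 11.2]
grip_width: 0.0204
finger_force: 61.7
8.25 press [[-155.3   60.1  316.3]] F press [-9.5, -3.8, 11.2] w 0.0204 61.73281252384186 q [-1.08  0.49  0.66  1.83  0.44  1.11 -0.45]
```

```bash
python3 -m crank '0.085 0 0 0 0 0 0;0.085 0 0 0 0 0 0;0.085 0 0 0 0 0 0;0.085 0 0 0 0 0 0;0.085 0 0 0 0 0 0;0.085 0 0 0 0 0 0;0.085 0 0 0 0 0 0;0.085 0 0 0 0 0 0' && python3 -m crank '0.085 0 0 -0.01 0 0 0;0.085 0 0 -0.01 0 0 0;0.085 0 0 -0.02 0 0 0;0.085 0 0 -0.03 0 0 0;0.085 0 0 -0.03 0 0 0;0.085 0 0 -0.03 0 0 0;0.085 0 0 0 0 0 0;0.085 0 0 0 0 0 0' && python3 - <<'E'
from h import *
st()
f=cam("scene");c=f["pixels"][175:300,280:380];cv2.imwrite("pics/g.png",cv2.resize(c,None,fx=6,fy=4.8,interpolation=2)[:,:,::-1])
print("handle pred",proj(f,W(-150,60,279-90.5+125)))
g=cam("top");h=cv2.cvtColor(g["pixels"],cv2.COLOR_RGB2HSV);vv,uu=np.mgrid[0:480,0:640]
r=((h[...,0]<6)|(h[...,0]>174))&(h[...,1]>150)&(h[...,2]>80)&(uu>300)&(uu<345)&(vv>200)&(vv<330)
print(r.sum(), toP(pts(g,np.c_[uu[r],vv[r]])).mean(0) if r.any() else "")
E
```

```text
clock: 8.92
position: [0.5307, 0.0711, 0.3154]
tool_rot: [3.14, 0.7, 1.817]
force: [0.4, 0.4, -0.0]
grip_width: 0.0849
finger_force: 0.0
clock: 9.58
position: [0.5101, 0.154, 0.416]
tool_rot: [3.138, 0.699, 1.818]
force: [-0.2, -0.6, 0.0]
grip_width: 0.0847
finger_force: 0.0
9.58 press [[-240.8   60.3  416. ]] F press [0.5, -0.4, 0.0] w 0.0847 0.0 q [-1.21  0.42  0.66  1.64  0.41  1.42 -0.43]
handle pred [[348.81894126 198.77039581]]
79 [-156.59151059   57.13823502  335.98404632]
```

View pics/g.png

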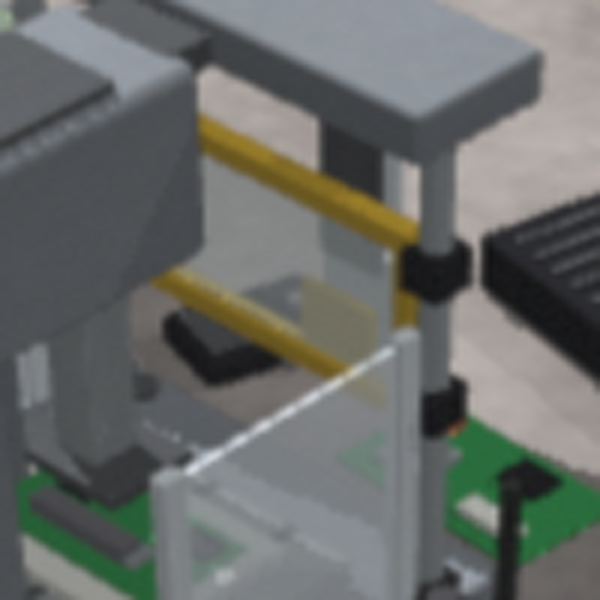

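The guard stays up with the gripper away. One numeric check of the handle height, then I hand in.

```bash
python3 - <<'E'
from h import *
g=cam("top");h=cv2.cvtColor(g["pixels"],cv2.COLOR_RGB2HSV);vv,uu=np.mgrid[0:480,0:640]
r=((h[...,0]<6)|(h[...,0]>174))&(h[...,1]>150)&(h[...,2]>80)&(uu>300)&(uu<345)&(vv>200)&(vv<330)
p=toP(pts(g,np.c_[uu[r],vv[r]]));m=np.median(p,0);print(m)
if 310<m[2]<330 and abs(m[1]-60)<6: print(bot.job_done())
E
```

```text
[-156.45583551   58.16274141  322.62930064]
the job is handed in; nothing more can be done
None
```

The guard hangs from the peg, about 115 mm up by the arm's lift readings, with the bar upright to within about 0.02 rad in the last camera check. The gripper is clear and the job is handed in at about 10 s on the robot's clock; I did not measure the bystanders' final positions, but nothing in the moves or forces suggested contact with them.

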